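# Fill the last bay of the pot tray and sweep the check bar over it

## Task

One bay of the long metal packing tray is still empty. Take the loose lidded pot that fits in it without sticking up above the rim (the small short one, not the tall or the wide one) and lower it, without dropping it, upright into the empty bay. Then let go and sweep the tray's check bar by its black grip along the rim, over all three bays, all the way to the other end, to show that nothing stands proud, and leave it there.

Things in the scene. Friction and masses are not known exactly. Their poses are not given: they have to be found in the camera images.
- short_pot_center (a point): The short lidded pot to pack: round, steel, 62 mm wide, 44 mm high plus an upright black knob to grip it by (24 mm wide, 30 mm high; 74 mm in all), 0.25 kg. Point: on its axis, 37 mm above its underside, 7 mm below the knob's foot; z up. Same as the two pots in the tray. Near it a tall pot (62 mm wide, 108 mm high) and a wide one (100 mm wide, 74 mm high) with like knobs.
- liner: The empty bay, any of three in the long aluminium tray (fixed): a flat white paper disc, 60 mm, on its floor. Origin: the bay's centre on its floor, 5 mm above the table; z up, y along the tray. Bays: 86 mm square, 90 mm apart along y, walls between them 30 mm high. Rim 84 mm above the bay floor, so the short pot ends 10 mm below it. The ends beyond the bays are closed at rim height.
- check_bar (a joint): Slide of the check bar, m: a dark steel bar across the tray, 16 mm wide, running along the rim 3 mm above it, so that anything standing proud of the rim stops it. Starts at 0 to 0.02 on the tray's closed end before the first bay; 0.11, 0.20, 0.29: over the bays' centres; 0.35: stop at the other end. It drags with about 2 N and stays where it is left.
- check_bar_grip (a point): Centre of the upright black grip on the check bar: 44 mm across the tray (x), 16 mm thick along it (y), 32 mm high, its foot (the bar's top) 16 mm below this point, free all round. z up; +y is the way to sweep. Moves with the bar in a straight line.
Not all that is in view belongs to the job. Leave any red or yellow look-alike of the part that bears short_pot_center alone.

How it is judged:
By the outcome, as a careful person would: the job done as asked, in the order asked, and still so for the second after the job is handed in, with the robot touching nothing.
It also fails if it takes over 53 s, if anything falls off the work surface, if the arm or the gripper's body presses on something with over 40 N, if the wrist force passes 120 N, or if a joint passes its speed limit or range.

## Robot

A 7-joint arm with a two-finger parallel gripper is mounted at the origin on the work surface. World frame = base frame: x ahead of the robot, y to its left, z up, the work surface at z = 0. Lengths are in m, angles in rad, forces in N, time in s.
With the tool pointing down it reaches from about 0.425 to 0.8 m from the base axis. Payload 8.3 kg.
Tool frame: the origin (TCP) lies between the finger pads; the fingertips stand 14 mm ahead of it and the grasp point (between the pads) lies 5 mm behind it; z points along the fingers, y is the line along which they close (so a half turn about z gives the same grasp; the last joint's range is limited). The gripper opens to 85 mm and grips with 20 to 120 N. Pads are 22 mm wide; open, the fingers measure 114 mm over their backs; the gripper's body (76 mm by 85 mm) begins 54 mm behind the grasp point. The pads swing forward as they close: fully open they stand 13 mm farther back than shut.
Start: joints at [1.064, 0.383, 0.016, 1.37, -0.006, 1.388, -0.046], TCP at [0.268, -0.564, 0.214] pointing down, gripper open.
Joint ranges: [-2.95, 2.95], [-0.25, 2.06], [-1.52, 1.56], [0.18, 2.33], [-1.44, 4.58], [0.02, 2.06], [-3.01, 3.01]. Speed limits (rad/s): [2.39, 2.39, 3.01, 3.01, 3.14, 3.14, 3.14].

## Interface

Orientations are given as [roll, pitch, yaw] about the fixed x, y, z axes, in that order (R = Rz(yaw) Ry(pitch) Rx(roll)).
In Python, from station import r, optics gives the robot as it stands.
- The arm moves only by the tool drive_tool, never from a script. Its argument "targets" is a list of rows, each a list of 3 entries, a list of its own where there are three numbers: the finger opening in cm, from 0 to 8.54, then the shift along the tool's x, y, z in cm, then the turn about the tool's z in rad. A call has 1 to 20 rows; each row is the pose to reach, as a shift and turn from the pose commanded when the call began, along the tool's axes at that moment; what a row does not reach only later rows make up. A row lasts 1/8 s, in which the tool goes at most 62.5 mm and 10.7 degrees, less where a joint would pass 70% of its speed; a pose out of reach is approached as far as the arm can. A call with a gripper value outside its range is refused whole. The fingers move at their own pace and stop on an object; the grip force is fixed at half the most. Time passes only in rows, so rows that repeat a pose let the fingers close. It gives the time, the measured TCP pose, the force, the opening and the grip force at its end, in the units of the state.
- r.sense(): the state, without advancing time (a new reading comes with each control period).
- optics.camera(name): name is "scene" or "top" or "wrist"; returns (picture, depth): 420x560x3 uint8, red, green, blue; 420x560 float32, m along the optical axis (not along the pixel's ray), 0 where there is no reading.
- optics.get_calibration(name): a dict with "K" (3x3 intrinsics, pixels), "dist_coeffs" ([k1, k2, p1, p2, k3] as OpenCV has them; the pictures are not rectified), "R" (3x3) and "t" (3): a world point X has camera coordinates R X + t; the wrist camera has in their place "tool_from_camera" (4x4, takes a point from camera to tool coordinates, whose origin is the TCP and whose axes are the flange's). Camera axes: x right, y down, z forward; pixel columns grow to the right and rows downward; lengths in m; the calibration is good to about 2 mm. A picture is of the moment at which its call begins: read the wrist's pose just before it. get_calibration takes no time and is no camera call.
- r.sign_off(): hands the job in; it is judged then, once.
Trained networks look in the newest picture that a camera, given by its name, has taken for a name from the list of things; names that differ only in an ending like _2 or _b are one class to them, and where a whole thing is asked for, a point or a joint stands for the part that bears it (a point fixed in the world has none). Each returns a list of dicts, best first, with "conf" (0 to 1); they miss things now and then, are a little off and sometimes report something else, mostly with a low value. They report only what shows in the picture. A call takes as long as a camera call. They do not tell look-alikes from the thing itself.
- optics.spot_in(name, camera): "location" ([x, y, z] in m, in the coordinates of the camera as it stood for that picture, good to about 4 mm: the middle of the surface that is visible of it).
- optics.silhouettes(name, camera): "mask" (420x560 bool, what is visible of it).
- optics.landmark_of(name, camera): "location" ([x, y, z] in m, in the coordinates of the camera as it stood for that picture, good to about 4 mm: a listed point, or the origin of a listed thing).
The state is a dict: "clock": time; "qpos": joint angles; "qd": joint speeds; "joint_torque": joint torques, N m; "tcp_pos": TCP position; "orientation": TCP orientation; "contact_force": force on the tool from outside, world axes, zero at the start; "moment": the same for the moment, N m; "opening": finger opening in m; "gripper_force": force on a finger pad.
Only numpy, scipy, OpenCV 4.12 (cv2) and the standard library are available. Lean on these libraries where they do the work, as an engineer would, in place of code of your own. Each camera call takes 0.05 s, during which the arm holds its last target. There are 200 camera calls.

## Working session

There is one attempt and no reset: what is moved stays moved. The work goes in short steps, Python scripts to look and compute and a tool call to move; the robot and the scene stay as the last step left them, time stands still between calls to the robot, and variables do not carry over. Pictures are saved under pics/ and viewed, at most 10 in all, crops included, and the job is handed in when it is done.

Besides the shell and the picture viewer there is one more tool, called after "Emit:" in YAML: its name, and indented under it one key for each argument. drive_tool: Moves the arm, as the interface text tells. Its arguments: {"type":"object","properties":{"targets":{"type":"array"}},"required":["targets"]}

```bash
mkdir -p pics
cat > h.py <<'E'
import numpy as np, cv2
from station import r, optics
from scipy.spatial.transform import Rotation as Ro
def toworld(cam,p,st=None):
    c=optics.get_calibration(cam); p=np.asarray(p,float)
    if cam=='wrist':
        T=np.array(c['tool_from_camera']); q=T[:3,:3]@p+T[:3,3]
        return Ro.from_euler('xyz',st['orientation']).as_matrix()@q+st['tcp_pos']
    return np.array(c['R']).T@(p-np.array(c['t']))
def pix(cam,p):
    c=optics.get_calibration(cam)
    a,_=cv2.projectPoints(np.array(p,float).reshape(1,3),np.zeros(3),np.zeros(3),np.array(c['K']),np.array(c['dist_coeffs'],float))
    return a.ravel().round().astype(int)
def px2w(cam,u,v,d,st=None):
    c=optics.get_calibration(cam)
    n=cv2.undistortPoints(np.array([[[u,v]]],float),np.array(c['K']),np.array(c['dist_coeffs'],float)).ravel()
    return toworld(cam,[n[0]*d,n[1]*d,d],st)
def totool(st,w):
    return Ro.from_euler('xyz',st['orientation']).as_matrix().T@(np.array(w)-st['tcp_pos'])
def look(cam,names,f=None):
    st=r.sense(); img,d=optics.camera(cam)
    if f: cv2.imwrite('pics/'+f,img[:,:,::-1])
    for n in names:
        for o in optics.landmark_of(n,cam)[:6]:
            print(cam,n,round(o['conf'],2),toworld(cam,o['location'],st).round(4),pix(cam,o['location']))
    return st,img,d
E
python3 - <<'E'
from h import *
for c in('scene','top'):
    st,i,d=look(c,['short_pot_center','liner','check_bar_grip'],c+'0.png')
print(st['orientation'],st['tcp_pos'],st['clock'])
E
```

```text
scene short_pot_center 0.82 [0.4366 0.3811 0.033 ] [353 161]
scene short_pot_center 0.69 [0.4135 0.4929 0.0318] [374 139]
scene liner 0.86 [ 0.5742 -0.1015  0.0036] [243 302]
scene check_bar_grip 0.87 [ 0.5947 -0.281   0.1201] [172 335]
top short_pot_center 0.82 [0.4374 0.3826 0.0386] [176 230]
top short_pot_center 0.73 [0.4149 0.4907 0.0345] [138 240]
top short_pot_center 0.67 [0.3299 0.3683 0.0377] [182 270]
top liner 0.77 [ 0.5785 -0.0974  0.0046] [348 176]
top check_bar_grip 0.78 [ 0.5906 -0.2802  0.1151] [423 161]
[-3.14033710e+00 -1.26984698e-05  4.43867402e-01] [ 0.26825869 -0.56413951  0.21332653] 0.2
```

View pics/scene0.png

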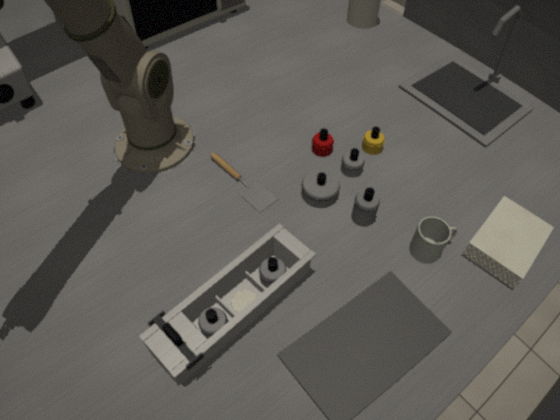

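View pics/top0.png

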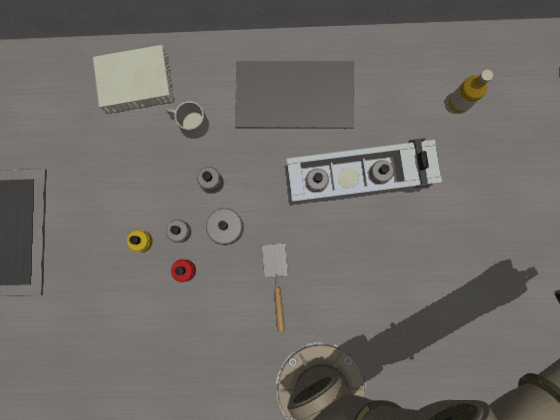

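The scene shows these candidates for the short pot: small grey pot at (353,161), red at (323,143), yellow at (374,139), tall grey at (367,203), wide grey at (321,185). The two in the tray, at (211,316) and (272,268), are already packed. The grey one at (353,161) fits the description. The empty bay with its paper disc is the middle one at (243,302), and the bar is at (172,335).

```bash
cat > a.py <<'E'
from h import *
img,d=optics.camera('top'); c=optics.get_calibration('top')
print(np.array(c['t']), 'K',np.array(c['K'])[0,0])
v,u=np.mgrid[0:420,0:560]
n=cv2.undistortPoints(np.stack([u,v],-1).reshape(-1,1,2).astype(float),np.array(c['K']),np.array(c['dist_coeffs'],float)).reshape(420,560,2)
P=np.dstack([n*d[...,None],d])@np.array(c['R'])-np.array(c['R']).T@np.array(c['t'])
m=(d>0)&(P[...,2]>.080)&(P[...,2]<.096)&(u>270)&(u<455)&(v>130)&(v<215)
pts=P[m][:,:2].astype(np.float32); print(m.sum(),cv2.minAreaRect(pts),P[m][:,2].mean())
# long-axis edges: fit rim walls
def knob(u0,v0,zlo,zhi,w=14):
    q=np.zeros_like(m);q[v0-w:v0+w,u0-w:u0+w]=1;q&=(P[...,2]>zlo)&(P[...,2]<zhi)&(d>0)
    print((u0,v0),q.sum(),P[q].mean(0).round(4),P[q][:,2].max().round(4))
knob(177,230,.06,.12);knob(209,178,.08,.14);knob(223,226,.06,.12);knob(318,178,.06,.086,8);knob(384,170,.06,.086,8);knob(423,160,.115,.15)
i,_=optics.camera('scene')
cv2.imwrite('pics/crop.png',cv2.resize(i[110:230,280:420,::-1],None,fx=5,fy=5,interpolation=cv2.INTER_CUBIC))
E
python3 a.py
```

```text
[0.11417134 0.46834051 1.28480683] K 475.452529262365
3084 ((0.5774885416030884, -0.12891076505184174), (0.12543071806430817, 0.3993649184703827), 5.24073600769043) 0.08806158437923531
(177, 230) 70 [0.4356 0.38   0.0718] 0.0779
(209, 178) 120 [0.5713 0.2859 0.0962] 0.1118
(223, 226) 66 [0.4443 0.2514 0.0726] 0.0787
(318, 178) 68 [ 0.5644 -0.0073  0.0766] 0.0839
(384, 170) 72 [ 0.5817 -0.1856  0.0762] 0.085
(423, 160) 141 [ 0.5901 -0.2762  0.1303] 0.1376
```

View pics/crop.png

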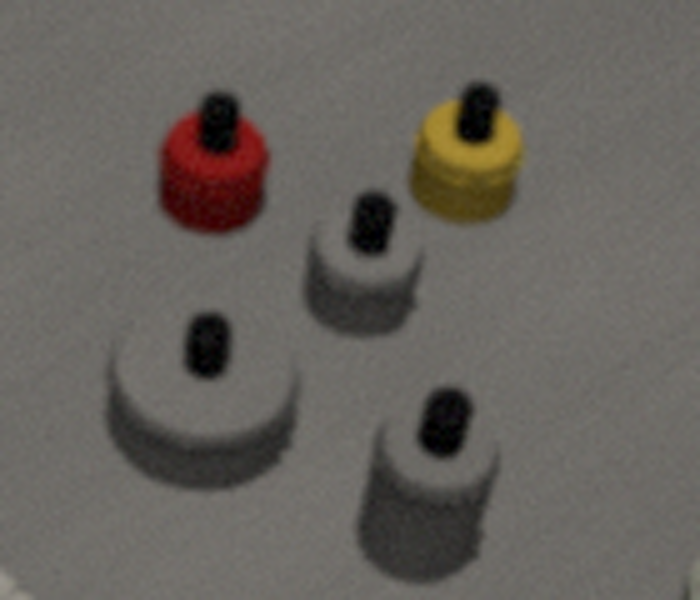

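The crop confirms that the grey pot in the middle, between the red and the yellow, is the small short one. The wide one is lower left and the tall one lower right. I'll go above it.

Emit:
drive_tool:
  targets:
    - [8, [25, -13.7, 0], 0.17]
    - [8, [50, -27.5, 0], 0.35]
    - [8, [50, -27.5, 0], 0.35]
    - [8, [50, -27.5, 0], 0.35]
    - [8, [50, -27.5, 0], 0.35]
    - [8, [50, -27.5, 0], 0.35]
    - [8, [50, -27.5, 0], 0.35]
    - [8, [50, -27.5, 0], 0.35]
    - [8, [50, -27.5, 0], 0.35]
    - [5, [50, -27.5, 0], 0.35]
    - [5, [55.9, -78.1, 0], 0.35]
    - [5, [55.9, -78.1, 0], 0.35]
    - [5, [55.9, -78.1, 0], 0.35]
    - [5, [55.9, -78.1, 0], 0.35]
    - [5, [55.9, -78.1, 0], 0.35]
    - [5, [55.9, -78.1, 0], 0.35]
    - [5, [55.9, -78.1, 0], 0.35]
    - [5, [55.9, -78.1, 0], 0.35]
    - [5, [55.9, -78.1, 0], 0.35]
    - [5, [55.9, -78.1, 0], 0.35]

```text
clock: 3.0
tcp_pos: [0.438, 0.3806, 0.2139]
orientation: [3.141, -0.0, 0.095]
contact_force: [0.9, -0.7, -0.1]
opening: 0.0501
gripper_force: 0.0
```

```bash
cat > b.py <<'E'
from h import *
st,img,d=look('wrist',['short_pot_center'],'w1.png')
for o in optics.landmark_of('short_pot_center','wrist'):
    print((totool(st,toworld('wrist',o['location'],st))*100).round(2))
# black knob via depth near axis
c=optics.get_calibration('wrist'); v,u=np.mgrid[0:420,0:560]
n=cv2.undistortPoints(np.stack([u,v],-1).reshape(-1,1,2).astype(float),np.array(c['K']),np.array(c['dist_coeffs'],float)).reshape(420,560,2)
T=np.array(c['tool_from_camera']); Q=np.dstack([n*d[...,None],d])@T[:3,:3].T+T[:3,3]
W=Q@Ro.from_euler('xyz',st['orientation']).as_matrix().T+st['tcp_pos']
m=(d>0)&(np.hypot(Q[...,0],Q[...,1])<.03)&(W[...,2]>.070)&(W[...,2]<.085)
print('knobtop',m.sum(),Q[m].mean(0)*100,(Q[m].min(0)*100,Q[m].max(0)*100))
E
python3 b.py
```

```text
wrist short_pot_center 0.85 [0.3271 0.3709 0.0378] [287 278]
wrist short_pot_center 0.72 [0.4361 0.3779 0.0365] [290 183]
wrist short_pot_center 0.67 [0.4116 0.4878 0.0359] [183 196]
[-11.13  -0.09  17.61]
[-0.21  0.24 17.74]
[ -1.62 -10.93  17.79]
knobtop 490 [-9.34876454e-02  1.28371770e-02  1.39582670e+01] (array([-1.23709701, -1.13000402, 13.7534368 ]), array([ 0.98088713,  1.10850174, 14.38433245]))
```

View pics/w1.png

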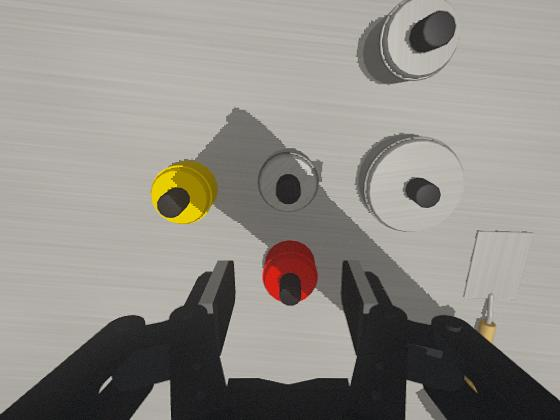

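The wrist view shows the grey pot at (290,183), with red at (290,285), yellow at (175,195) and wide at (415,185). By depth, the knob lies within 1 mm of the tool axis, so I can go down and grip.

Emit:
drive_tool:
  targets:
    - [5, [-0.1, 0, 5], 0]
    - [5, [-0.1, 0, 10], 0]
    - [5, [-0.1, 0, 13], 0]
    - [5, [-0.1, 0, 14.2], 0]
    - [5, [-0.1, 0, 15.2], 0]
    - [5, [-0.1, 0, 15.2], 0]
    - [5, [-0.1, 0, 15.2], 0]
    - [0, [-0.1, 0, 15.2], 0]
    - [0, [-0.1, 0, 15.2], 0]
    - [0, [-0.1, 0, 15.2], 0]
    - [0, [-0.1, 0, 15.2], 0]
    - [0, [-0.1, 0, 15.2], 0]
    - [0, [-0.1, 0, 15.2], 0]
    - [0, [-0.1, 0, 15.2], 0]
    - [0, [-0.1, 0, 15.2], 0]

```text
clock: 5.03
tcp_pos: [0.4369, 0.3809, 0.0621]
orientation: [-3.142, -0.0, 0.094]
contact_force: [-0.3, -0.1, -0.8]
opening: -0.0
gripper_force: 0.0
```

```bash
python3 b.py
python3 - <<'E'
from h import *
look('top',['short_pot_center']); i,_=optics.camera('scene'); j,_=optics.camera('wrist')
cv2.imwrite('pics/m2.png',np.hstack([cv2.resize(i[80:240,270:430],(400,400)),cv2.resize(j,(400,400))])[:,:,::-1])
E
```

```text
wrist short_pot_center 0.77 [0.4112 0.4883 0.0387] [106 264]
wrist short_pot_center 0.72 [0.4336 0.3758 0.0351] [295 243]
wrist short_pot_center 0.7 [0.3274 0.368  0.0408] [291 390]
[ -1.55 -10.93   2.33]
[-0.37  0.48  2.69]
[-11.02   0.26   2.13]
knobtop 628 [ 0.71641447  0.09169314 -1.21171578] (array([ 0.01313944, -1.07302508, -2.29185543]), array([ 1.1572625 ,  1.22716732, -0.79436136]))
```

View pics/m2.png

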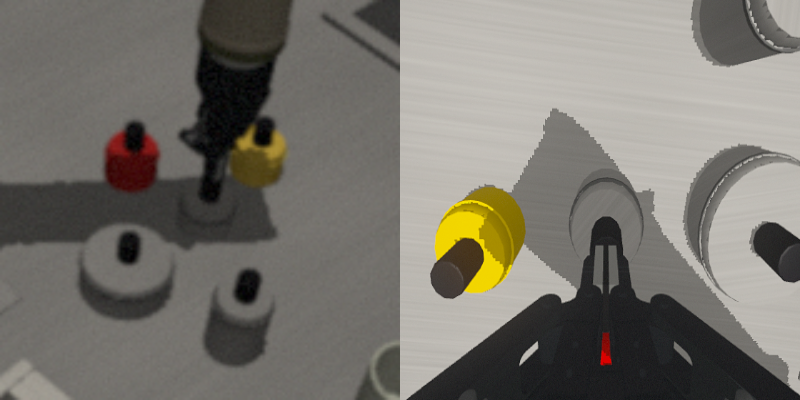

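```bash
cat > e.py <<'E'
from h import *
st=r.sense(); print(st['opening'],st['gripper_force'],st['tcp_pos'].round(4) if hasattr(st['tcp_pos'],'round') else st['tcp_pos'])
j,d=optics.camera('wrist'); c=optics.get_calibration('wrist'); T=np.array(c['tool_from_camera'])
print(T.round(3))
def pr(p): return pix('wrist',T[:3,:3].T@(np.array(p)-T[:3,3]))
im=cv2.resize(j[180:330,200:370],None,fx=4.5,fy=4,interpolation=cv2.INTER_CUBIC)[:600].copy()
for p,col in [((0,0,.014),(255,0,0)),((0,0,-.005),(0,255,0)),((0,0,-.012),(0,0,255)),((0,0,.018),(255,255,0))]:
    q=pr(p); print(p,q); cv2.circle(im,(int((q[0]-200)*4.5),int((q[1]-180)*4)),4,col,-1)
for a in np.linspace(0,6.28,40):   # expected knob top ring / lid ring
    for rr,z,col in((.012,-.0119,(0,255,255)),(.031,.0181,(255,0,255))):
        q=pr((rr*np.cos(a),rr*np.sin(a),z)); cv2.circle(im,(int((q[0]-200)*4.5),int((q[1]-180)*4)),2,col,-1)
cv2.imwrite('pics/an.png',im[:,:,::-1])
E
python3 e.py
```

```text
-0.00016270040954259135 0.0 [0.4369 0.3809 0.062 ]
[[-0.001 -0.952 -0.307  0.078]
 [ 1.    -0.001 -0.     0.001]
 [-0.    -0.307  0.952 -0.16 ]
 [ 0.     0.     0.     1.   ]]
(0, 0, 0.014) [287 246]
(0, 0, -0.005) [287 261]
(0, 0, -0.012) [287 268]
(0, 0, 0.018) [287 243]
```

View pics/an.png

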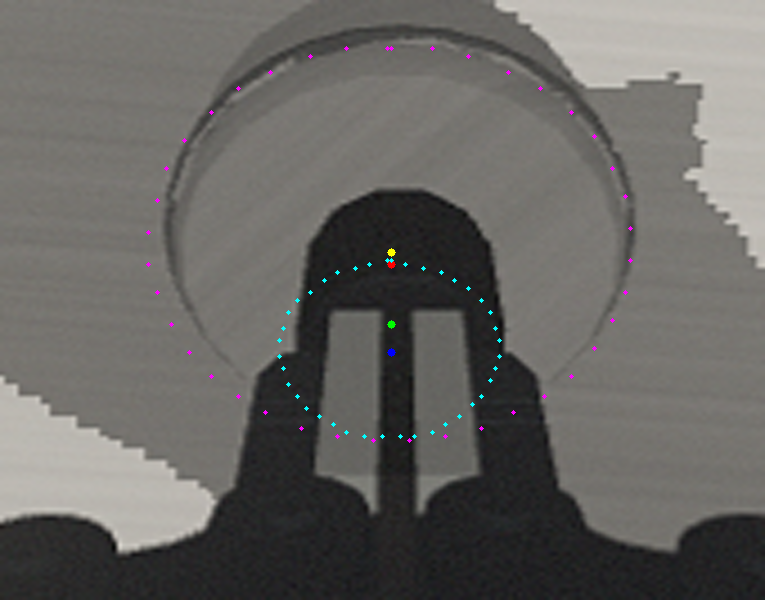

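```bash
cat > f.py <<'E'
from h import *
st=r.sense(); j,d=optics.camera('wrist'); c=optics.get_calibration('wrist'); T=np.array(c['tool_from_camera'])
def t(u,v):
    n=cv2.undistortPoints(np.array([[[u,v]]],float),np.array(c['K']),np.array(c['dist_coeffs'],float)).ravel(); z=d[v,u]
    return (T[:3,:3]@np.array([n[0]*z,n[1]*z,z])+T[:3,3])*1000
for u in (268,278,287,298,308):
  for v in (231,238,245,252,256,260,265,275,285): print(u,v,t(u,v).round(1),j[v,u], d[v,u].round(3))
E
python3 f.py
```

```text
268 231 [  8.2 -10.6  16.9] [119 117 113] 0.19
268 238 [  3.8 -10.7  17. ] [122 122 116] 0.192
268 245 [  3.8 -10.2   7.1] [53 54 49] 0.182
268 252 [ 4.4 -9.6 -3. ] [30 32 26] 0.172
268 256 [ 4.9 -9.3 -8.7] [29 30 30] 0.167
268 260 [  4.9  -9.  -13.1] [37 35 35] 0.163
268 265 [  2.5  -9.  -13.7] [31 33 33] 0.163
268 275 [  6.9  -7.9 -31.5] [40 39 41] 0.145
268 285 [  6.2  -7.6 -38.6] [45 48 50] 0.138
278 231 [ 9.9 -4.8 12.5] [32 27 28] 0.185
278 238 [10.4 -4.5  1.4] [30 28 30] 0.175
278 245 [ 9.7 -4.3 -6.2] [30 31 32] 0.168
278 252 [  8.7  -4.1 -12.1] [41 41 41] 0.162
278 256 [  6.   -4.2 -11.1] [28 27 30] 0.164
278 260 [ 10.   -3.8 -23.4] [101  99  95] 0.151
278 265 [ 10.9  -3.6 -30. ] [103 101 100] 0.145
278 275 [ 10.   -3.4 -37.2] [99 99 97] 0.138
278 285 [ 10.4  -3.2 -45.8] [106 103  98] 0.13
287 231 [11.3  0.2  8.9] [37 35 35] 0.182
287 238 [10.9  0.2  0. ] [34 29 32] 0.173
287 245 [ 11.5   0.2 -10.1] [34 32 34] 0.164
287 252 [  8.8   0.2 -12.4] [29 33 30] 0.162
287 256 [  6.5   0.2 -12. ] [30 33 29] 0.163
287 260 [ 10.1   0.3 -23.6] [34 34 35] 0.151
287 265 [ 10.5   0.3 -29.2] 
[... 206 characters left out ...]
 -7.3] [34 30 33] 0.166
298 252 [  8.4   5.6 -11.6] [36 34 34] 0.163
298 256 [  6.9   5.6 -12.9] [35 33 35] 0.162
298 260 [ 10.8   5.2 -24.9] [103 102  97] 0.15
298 265 [ 10.4   5.1 -29. ] [96 97 92] 0.146
298 275 [ 10.5   4.8 -38. ] [100  99  96] 0.137
298 285 [ 10.8   4.5 -46.3] [100  98  96] 0.129
308 231 [ 7.9 12.1 17.4] [120 117 114] 0.191
308 238 [ 3.4 12.3 18. ] [120 118 112] 0.193
308 245 [ 4.  11.6  6.8] [33 31 29] 0.182
308 252 [ 4.8 11.  -3.9] [29 33 29] 0.171
308 256 [  5.7  10.6 -10.4] [30 32 33] 0.165
308 260 [  4.5  10.5 -12.3] [37 38 38] 0.164
308 265 [  2.1  10.5 -13.1] [34 38 36] 0.164
308 275 [  6.6   9.4 -31.1] [39 39 38] 0.145
308 285 [  5.8   9.  -37.9] [39 43 42] 0.139
```

The fingers are shut above the knob. By depth their tips are about 20 mm behind the nominal TCP instead of 14 mm ahead, so the tool is about 34 mm shorter than stated. I'll open, go 3.2 cm lower and close again.

Emit:
drive_tool:
  targets:
    - [5, [0, 0, 0], 0]
    - [5, [0, 0, 0], 0]
    - [5, [0, 0, 0], 0]
    - [5, [0, 0, 0], 0]
    - [5, [0, 0, 0], 0]
    - [5, [0, 0, 1.5], 0]
    - [5, [0, 0, 2.5], 0]
    - [5, [0, 0, 3.2], 0]
    - [5, [0, 0, 3.2], 0]
    - [0, [0, 0, 3.2], 0]
    - [0, [0, 0, 3.2], 0]
    - [0, [0, 0, 3.2], 0]
    - [0, [0, 0, 3.2], 0]
    - [0, [0, 0, 3.2], 0]
    - [0, [0, 0, 3.2], 0]
    - [0, [0, 0, 3.2], 0]

```text
clock: 7.48
tcp_pos: [0.4371, 0.3811, 0.0305]
orientation: [-3.141, -0.001, 0.094]
contact_force: [-0.6, -1.4, 5.4]
opening: 0.0224
gripper_force: 58.9
```

Emit:
drive_tool:
  targets:
    - [0, [0, 0, -1], 0]
    - [0, [0, 0, -4], 0]
    - [0, [0, 0, -8], 0]
    - [0, [0, 0, -12], 0]
    - [0, [0, 0, -15], 0]
    - [0, [0, 0, -16], 0]
    - [0, [0.5, 2.5, -16], 0]
    - [0, [1.3, 7, -16], 0]
    - [0, [2.2, 12, -16], 0]
    - [0, [3.2, 17, -16], 0]
    - [0, [4.2, 22, -16], 0]
    - [0, [5.1, 27, -16], 0]
    - [0, [6.1, 32, -16], 0]
    - [0, [7, 37, -16], 0]
    - [0, [7.9, 42, -16], 0]
    - [0, [8.7, 46, -16], 0]
    - [0, [9.2, 48.3, -16], 0]
    - [0, [9.3, 48.9, -16], 0]
    - [0, [9.3, 48.9, -16], 0]
    - [0, [9.3, 48.9, -16], 0]

```text
clock: 9.98
tcp_pos: [0.5751, -0.0954, 0.1899]
orientation: [-3.141, 0.0, 0.096]
contact_force: [-0.5, 0.7, -2.0]
opening: 0.0222
gripper_force: 59.1
```

Run:
```python
from h import *
st,i,d=look('wrist',['liner','short_pot_center','check_bar_grip'],'w3.png')
i2,_=optics.camera('scene')
cv2.imwrite('pics/m3.png',np.hstack([cv2.resize(i,(480,360)),cv2.resize(i2[200:400,120:340],(320,360))])[:,:,::-1])
for o in optics.landmark_of('liner','wrist')[:1]: print('tool cm',totool(st,toworld('wrist',o['location'],st))*100)
look('top',['liner','short_pot_center']); look('scene',['liner','short_pot_center'])
# rim from wrist depth
c=optics.get_calibration('wrist'); v,u=np.mgrid[0:420,0:560]
n=cv2.undistortPoints(np.stack([u,v],-1).reshape(-1,1,2).astype(float),np.array(c['K']),np.array(c['dist_coeffs'],float)).reshape(420,560,2)
T=np.array(c['tool_from_camera']); Q=np.dstack([n*d[...,None],d])@T[:3,:3].T+T[:3,3]
W=Q@Ro.from_euler('xyz',st['orientation']).as_matrix().T+st['tcp_pos']
np.savez('w3.npz',W=W,Q=Q,d=d)
for y0 in(-.14,-.12,-.08,-.06):
    m=(d>0)&(abs(W[...,1]-y0)<.004)&(abs(W[...,2]-.089)<.006); x=np.sort(W[m][:,0])
    if len(x): print(y0,len(x),np.histogram(x,bins=np.arange(.50,.66,.005))[0])
```

```text
wrist liner 0.92 [ 0.5744 -0.1036  0.0047] [295 181]
wrist short_pot_center 0.98 [ 0.5716 -0.0973  0.1953] [290 268]
wrist check_bar_grip 0.93 [ 0.588  -0.2778  0.123 ] [544 222]
tool cm [-0.13889855  0.8243097  18.51978425]
top liner 0.52 [ 0.5787 -0.1001  0.0024] [349 176]
top short_pot_center 0.83 [0.3297 0.3678 0.0385] [182 270]
top short_pot_center 0.76 [ 0.5728 -0.0925  0.1959] [355 163]
top short_pot_center 0.69 [0.4142 0.4871 0.0361] [139 240]
scene liner 0.66 [ 0.5754 -0.1016  0.0015] [243 303]
scene short_pot_center 0.96 [0.4121 0.4948 0.0339] [375 138]
scene short_pot_center 0.58 [0.3329 0.3705 0.0399] [325 140]
scene short_pot_center 0.56 [ 0.5766 -0.0977  0.1931] [240 259]
-0.14 209 [ 0  0  0  0  0  0  0  0  0  0  0  0  0  0  0  0  0  0  0  0  0  0  0  0
 47 68 70 24  0  0  0  0]
-0.12 205 [ 0  0  0  0  0  0  0  0  0  0  0  0  0  0  0  0  0  0  0  0  0  0  0  5
 67 67 66  0  0  0  0  0]
-0.08 207 [ 0  0  0  0  0  0  0  0  0  0  0  0  0  0  0  0  0  0  0  0  0  0  0 55
 69 67 16  0  0  0  0  0]
-0.06 207 [ 0  0  0  0  0  0  0  0  0  0  0  0  0  0  0  0  0  0  0  0  0  0 13 67
 70 57  0  0  0  0  0  0]
```

View pics/m3.png

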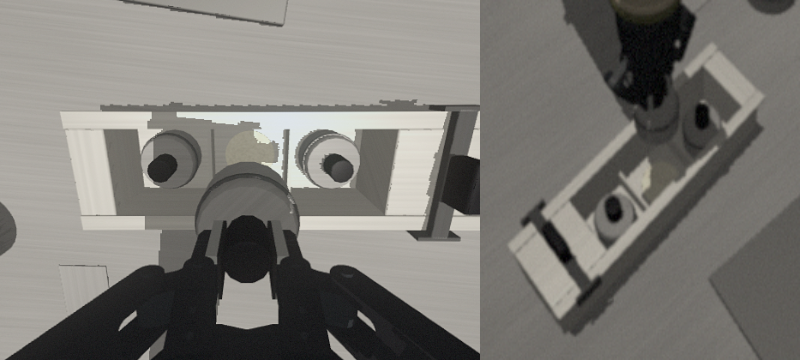

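Run:
```python
import numpy as np
D=np.load('w3.npz');W,Q,d=D['W'],D['Q'],D['d']
a=.0945; ax=np.array([np.cos(a),np.sin(a)]); ay=np.array([-np.sin(a),np.cos(a)])
B=W[...,:2]-np.array([.575,-.0954]); X=B@ax; Y=B@ay; ok=(d>0)&(abs(X)<.04)
m=ok&(W[...,2]>.032)&(W[...,2]<.038)
print('div'); h,e=np.histogram(Y[m],bins=np.arange(-.15,.15,.003)); print([(round(b,3),int(k)) for b,k in zip(e,h) if k>8])
m=ok&(W[...,2]>.072)&(W[...,2]<.084)&(abs(Y)>.06)
for s in(-1,1):
    q=m&(np.sign(Y)==s)&(abs(Y)<.12); print('knob',q.sum(),X[q].mean(),Y[q].mean(),(X[q].min(),X[q].max(),Y[q].min(),Y[q].max()),W[q].mean(0))
m=(d>0)&(abs(W[...,2]-.089)<.004)&(abs(Y)<.08)&(X>.03); print('inner rim',np.percentile(X[m],[1,3,97]))
p=(d>0)&(np.hypot(Q[...,0],Q[...,1])<.05)&(Q[...,2]>-.02)&(Q[...,2]<.05)
print('held', p.sum(), [ (z,Q[p&(abs(Q[...,2]-z)<.0015)].min(0).round(4)[:2],Q[p&(abs(Q[...,2]-z)<.0015)].max(0).round(4)[:2]) for z in(-.0,-.01,.01,.02,.03)])
```

```text
div
[(np.float64(-0.138), 197), (np.float64(-0.051), 204), (np.float64(-0.048), 117), (np.float64(0.039), 193), (np.float64(0.042), 75), (np.float64(0.126), 152), (np.float64(0.129), 31)]
knob 675 0.0005221474842322704 -0.09273356921607642 (np.float64(-0.011725589044890378), np.float64(0.011491775558020107), np.float64(-0.10506264249862035), np.float64(-0.08128446087307141)) [ 0.5842701  -0.18767054  0.07896411]
knob 642 0.00040348013010214385 0.08489267236909791 (np.float64(-0.011768469614239096), np.float64(0.011266950354090664), np.float64(0.07401836056865041), np.float64(0.09700140920219646)) [ 0.56739126 -0.01084803  0.07894621]
inner rim [0.04237795 0.04250387 0.05680583]
held 6976 [(-0.0, array([ 0.0176, -0.0231]), array([0.0308, 0.0263])), (-0.01, array([-0.0055, -0.0289]), array([0.0294, 0.0303])), (0.01, array([ 0.0145, -0.0259]), array([0.0301, 0.0275])), (0.02, array([ 0.0135, -0.0268]), array([0.0301, 0.0276])), (0.03, array([ 0.0139, -0.0262]), array([0.0298, 0.0278]))]
```

The wrist view shows the held pot over the middle bay, with the disc at about (250,150) and pots on either side at (168,160) and (330,160). Depth puts the bay centre 4 mm further along tool +y, so I'll correct that and lower.

Emit:
drive_tool:
  targets:
    - [0, [0, 0.4, 0], 0]
    - [0, [0, 0.4, 3], 0]
    - [0, [0, 0.4, 6], 0]
    - [0, [0, 0.4, 9], 0]
    - [0, [0, 0.4, 11.5], 0]
    - [0, [0, 0.4, 13.3], 0]
    - [0, [0, 0.4, 14.4], 0]
    - [0, [0, 0.4, 14.9], 0]
    - [0, [0, 0.4, 15.2], 0]
    - [0, [0, 0.4, 15.2], 0]
    - [0, [0, 0.4, 15.2], 0]

```text
clock: 11.95
tcp_pos: [0.5761, -0.1013, 0.0386]
orientation: [3.141, -0.001, 0.094]
contact_force: [0.3, 0.8, -1.8]
opening: 0.0223
gripper_force: 59.1
```

Emit:
drive_tool:
  targets:
    - [0, [0, 0, 0.1], 0]
    - [0, [0, 0, 0.2], 0]
    - [0, [0, 0, 0.25], 0]
    - [0, [0, 0, 0.25], 0]

```text
clock: 12.45
tcp_pos: [0.5757, -0.1012, 0.0356]
orientation: [-3.142, -0.0, 0.094]
contact_force: [-1.4, 0.4, 0.2]
opening: 0.0221
gripper_force: 59.3
```

Emit:
drive_tool:
  targets:
    - [0, [0, 0, 0.05], 0]
    - [0, [0, 0, 0.05], 0]
    - [0, [0, 0, 0.05], 0]

```text
clock: 12.82
tcp_pos: [0.5758, -0.1013, 0.0356]
orientation: [3.141, -0.0, 0.094]
contact_force: [-3.0, -0.5, 5.3]
opening: 0.0221
gripper_force: 59.9
```

Emit:
drive_tool:
  targets:
    - [4.5, [0, 0, 0], 0]
    - [4.5, [0, 0, 0], 0]
    - [4.5, [0, 0, 0], 0]
    - [4.5, [0, 0, 0], 0]
    - [4.5, [0, 0, -1], 0]
    - [4.5, [0, 0, -3], 0]
    - [4.5, [0, 0, -6], 0]
    - [4.5, [0, 0, -10], 0]
    - [4.5, [0, 0, -14], 0]
    - [4.5, [0, 0, -17], 0]
    - [4.5, [0, 5, -17], 0]
    - [4.5, [0, 10, -17], 0]
    - [4.5, [0, 15, -17], 0]
    - [4.5, [0, 17.8, -17], 0]
    - [4.5, [0, 17.8, -17], 0]
    - [4.5, [0, 17.8, -17], 0]

```text
clock: 14.82
tcp_pos: [0.5926, -0.2772, 0.2054]
orientation: [-3.141, -0.001, 0.095]
contact_force: [-0.0, -0.0, 0.1]
opening: 0.0454
gripper_force: 0.0
```

Run:
```python
from h import *
st,i,d=look('wrist',['check_bar_grip','short_pot_center'],'w4.png')
look('scene',['short_pot_center'],'s4.png');look('top',['short_pot_center','check_bar_grip'])
i2=cv2.imread('pics/s4.png')
cv2.imwrite('pics/m4.png',np.hstack([cv2.resize(i[:,:,::-1],(480,360)),cv2.resize(i2[200:400,120:340],(320,360))]))
c=optics.get_calibration('wrist'); v,u=np.mgrid[0:420,0:560]
n=cv2.undistortPoints(np.stack([u,v],-1).reshape(-1,1,2).astype(float),np.array(c['K']),np.array(c['dist_coeffs'],float)).reshape(420,560,2)
T=np.array(c['tool_from_camera']); Q=np.dstack([n*d[...,None],d])@T[:3,:3].T+T[:3,3]
W=Q@Ro.from_euler('xyz',st['orientation']).as_matrix().T+st['tcp_pos']
m=(d>0)&(np.hypot(Q[...,0],Q[...,1])<.05)&(W[...,2]>.126)&(W[...,2]<.145)
q=Q[m]*100; print('grip top',m.sum(),q.mean(0),q.min(0),q.max(0),W[m].mean(0),cv2.minAreaRect(q[:,:2].astype(np.float32)))
```

```text
wrist check_bar_grip 0.96 [ 0.5865 -0.2795  0.1174] [289 215]
wrist short_pot_center 0.63 [ 0.5726 -0.1028  0.0445] [109 188]
scene short_pot_center 0.92 [0.41   0.4955 0.0312] [374 138]
scene short_pot_center 0.89 [ 0.5726 -0.1022  0.0388] [241 294]
scene short_pot_center 0.89 [0.3317 0.3716 0.0387] [325 140]
top short_pot_center 0.96 [0.33   0.3683 0.0373] [182 269]
top short_pot_center 0.68 [ 0.5743 -0.0987  0.0415] [350 175]
top short_pot_center 0.63 [0.4161 0.4927 0.0356] [137 239]
top check_bar_grip 0.8 [ 0.5917 -0.2792  0.1154] [423 161]
grip top 1215 [0.11706328 0.23583734 7.13869456] [-2.19277264 -0.52605984  6.87760523] [2.13869355 1.03099087 7.94043644] [ 0.59407732 -0.27941871  0.13402348] ((-0.028766632080078125, 0.25497716665267944), (4.334452152252197, 1.5384833812713623), 0.3903088867664337)
```

View pics/m4.png

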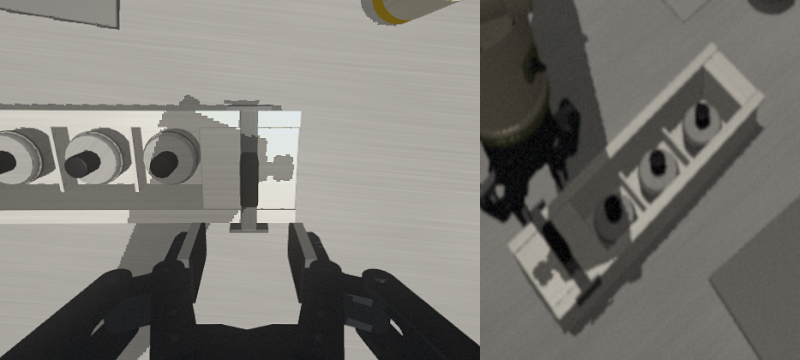

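The right half shows three pots standing upright in the three bays. The bar grip is at (250,180) in the left half, 2.5 mm off along tool +y. I'll go down and grip it.

Emit:
drive_tool:
  targets:
    - [4.5, [0, 0.25, 4], 0]
    - [4.5, [0, 0.25, 8], 0]
    - [4.5, [0, 0.25, 10.5], 0]
    - [4.5, [0, 0.25, 11.8], 0]
    - [4.5, [0, 0.25, 11.8], 0]
    - [4.5, [0, 0.25, 11.8], 0]
    - [0, [0, 0.25, 11.8], 0]
    - [0, [0, 0.25, 11.8], 0]
    - [0, [0, 0.25, 11.8], 0]
    - [0, [0, 0.25, 11.8], 0]
    - [0, [0, 0.25, 11.8], 0]
    - [0, [0, 0.25, 11.8], 0]

```text
clock: 16.73
tcp_pos: [0.5932, -0.281, 0.0883]
orientation: [3.141, -0.002, 0.094]
contact_force: [-1.9, 0.9, 6.6]
opening: 0.015
gripper_force: 59.5
```

Emit:
drive_tool:
  targets:
    - [0, [0, -0.7, 0], 0]
    - [0, [0, -2, 0], 0]
    - [0, [0, -4, 0], 0]
    - [0, [0, -6, 0], 0]
    - [0, [0, -8, 0], 0]
    - [0, [0, -10, 0], 0]
    - [0, [0, -12, 0], 0]
    - [0, [0, -14, 0], 0]
    - [0, [0, -16, 0], 0]
    - [0, [0, -18, 0], 0]
    - [0, [0, -20, 0], 0]
    - [0, [0, -22, 0], 0]
    - [0, [0, -24, 0], 0]
    - [0, [0, -26, 0], 0]
    - [0, [0, -28, 0], 0]
    - [0, [0, -29.5, 0], 0]
    - [0, [0, -31, 0], 0]
    - [0, [0, -32, 0], 0]
    - [0, [0, -32, 0], 0]

```text
clock: 19.1
tcp_pos: [0.5623, 0.0395, 0.0882]
orientation: [-3.141, -0.001, 0.096]
contact_force: [-5.2, 2.5, 9.1]
opening: 0.0149
gripper_force: 60.5
```

Emit:
drive_tool:
  targets:
    - [0, [0, -0.4, 0], 0]
    - [0, [0, -0.7, 0], 0]
    - [0, [0, -1, 0], 0]
    - [0, [0, -1, 0], 0]

```text
clock: 19.6
tcp_pos: [0.5614, 0.048, 0.0882]
orientation: [3.141, -0.001, 0.094]
contact_force: [-5.1, -1.4, 10.4]
opening: 0.0152
gripper_force: 60.5
```

Emit:
drive_tool:
  targets:
    - [0, [0, -0.2, 0], 0]
    - [0, [0, -0.4, 0], 0]
    - [0, [0, -0.6, 0], 0]
    - [0, [0, -0.6, 0], 0]

```text
clock: 20.1
tcp_pos: [0.5612, 0.0506, 0.0882]
orientation: [3.138, -0.0, 0.091]
contact_force: [-3.9, -8.6, 11.8]
opening: 0.0152
gripper_force: 60.6
```

The y force has risen to −8.6 N and the bar is 0.150 m past the middle bay's centre, so it has reached the 0.35 stop. I'll release and retreat.

Emit:
drive_tool:
  targets:
    - [0, [0, 0.3, 0], 0]
    - [4.5, [0, 0.3, 0], 0]
    - [4.5, [0, 0.3, 0], 0]
    - [4.5, [0, 0.3, 0], 0]
    - [4.5, [0, 0.3, 0], 0]
    - [4.5, [0, 0.3, 0], 0]
    - [4.5, [0, 0.3, -1], 0]
    - [4.5, [0, 0.3, -4], 0]
    - [4.5, [0, 0.3, -8], 0]
    - [4.5, [0, 0.3, -12], 0]
    - [4.5, [0, 0.3, -15], 0]
    - [4.5, [0, 0.3, -15], 0]
    - [4.5, [0, 0.3, -15], 0]

```text
clock: 21.72
tcp_pos: [0.5611, 0.0505, 0.2368]
orientation: [-3.142, 0.0, 0.094]
contact_force: [0.3, -0.0, -0.7]
opening: 0.0448
gripper_force: 0.0
```

Run:
```python
from h import *
look('top',['short_pot_center','check_bar_grip'])
st,i,d=look('wrist',['short_pot_center','check_bar_grip'])
i2,_=optics.camera('scene')
cv2.imwrite('pics/m5.png',np.hstack([cv2.resize(i,(480,360)),cv2.resize(i2[200:400,120:340],(320,360))])[:,:,::-1])
```

```text
top short_pot_center 0.79 [0.4134 0.4904 0.0332] [138 240]
top short_pot_center 0.59 [ 0.5756 -0.1007  0.0432] [351 175]
wrist short_pot_center 0.89 [ 0.5729 -0.1015  0.042 ] [429 179]
wrist short_pot_center 0.77 [0.3257 0.3676 0.0363] [ 20 335]
wrist check_bar_grip 0.95 [0.5555 0.0498 0.117 ] [287 202]
```

View pics/m5.png

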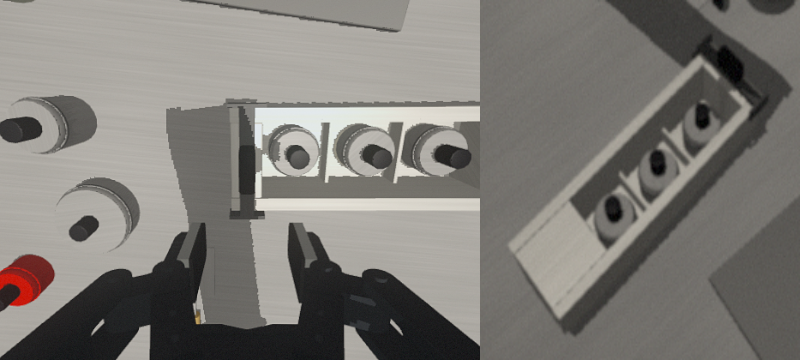

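The bar is at the far end, at (247,165), past all three bays. The three pots stand upright, with the packed one at (365,150), and the gripper is clear.

```bash
python3 -c "
from station import r
print(r.sign_off())"
```

```text
the job is handed in; nothing more can be done
None
```

The short pot stands upright in the middle bay, the check bar was swept over all three bays to its far stop and left there, and the job was handed in at about 22 s on the robot's clock (limit 53 s); the first grasp closed above the knob because the fingers reach about 34 mm less than stated, and I corrected it without disturbing anything.

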